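Load the shaving caddy and hand it over level, turned towards the mirror

ROBOT

A 6-joint arm with a two-finger parallel gripper is mounted at the origin on the work surface. World frame = base frame: x ahead of the robot, y to its left, z up, the work surface at z = 0. Lengths are in mm, angles in rad, forces in N, time in s.
With the tool pointing down it reaches from about 325 to 850 mm from the base axis. Payload 4.4 kg.
Tool frame: the origin (TCP) lies at the very end of the fingers, on their centre line; the grasp point (between the pads) lies behind it (ctrl.grip_depth is the z of the grasp point in the tool frame, in mm); z points along the fingers, y is the direction in which the jaws open and shut (so a half turn about z gives the same grasp; the last joint's range is limited). The gripper opens to 94 mm and grips with 3 to 60 N. Pads are 16 mm wide; open, the fingers measure 119 mm over their backs; the gripper's body (75 mm by 177 mm) begins 78 mm behind the grasp point.
Start: joints at [-1.359, 0.207, 1.542, -0, 1.393, -0.15], TCP at [204.052, -537.578, 205.447] pointing down, gripper open.
Joint ranges: [-2.73, 2.73], [-0.86, 2.22], [0.23, 2.46], [-1.11, 4.25], [0.08, 2.63], [-2.82, 2.82]. Speed limits (rad/s): [2.79, 2.79, 3.14, 3.14, 3.14, 3.14].

INTERFACE

Orientations are given as a rotation vector (axis times angle).
In Python, from cell import ctrl, viewer, workorder gives the robot as it stands.
- The arm moves only by the tool play_rows, never from a script. Its argument "steps" is a list that holds one entry, the list of rows, each a list of 7 numbers: the shift along the tool's x, y, z in units of 50 mm (1.0 is 50 mm), then the turn, a rotation vector about the tool's x, y, z in units of 8 degrees (1.0 is 8 degrees), then the gripper's target within -1 to 1 (fully open at 1, half-way at 0, shut at -1). A call has 1 to 20 rows; each row shifts and turns the commanded pose from where the row before left it, along the tool's axes as they then stand; what a row does not reach is not made up. A row lasts 1/8 s, in which the tool goes at most 62.5 mm and 10.7 degrees, less where a joint would pass 70% of its speed; a pose out of reach is approached as far as the arm can. A call is refused whole if a number of a shift passes 1 or a number of a turn 1, either way. A call with a gripper value outside its range is refused whole. The fingers move at their own pace and stop on an object; "squeeze" is the grip in N (left out, the last holds). Time passes only in rows, so rows that do not move let the fingers close. It gives the time, the measured TCP pose, the force and the opening at its end, in the units of the state.
- ctrl.get_obs(): the state, without advancing time (a new reading comes with each control period).
- viewer.camera(name): name is "side" or "top" or "wrist"; returns a dict with "color" (384x512x3 uint8, blue, green, red), "camera_matrix" (3x3 intrinsics, pixels), "camera_from_world" (4x4, takes a point from world to camera coordinates). Camera axes: x right, y down, z forward; pixel columns grow to the right and rows downward; lengths in mm; the calibration is good to about 2 mm. The wrist camera is an equidistant fisheye: a pixel r from the principal point sees the ray r / f radians off the axis. A picture is of the moment at which its call begins. There is no depth.
- workorder.close_job(): hands the job in, once; it reports no verdict.
The state is a dict: "t": time; "joint_positions": joint angles; "qd": joint speeds; "tau": joint torques, N m; "tool_pos": TCP position; "orientation": TCP orientation; "ft_force": force on the tool from outside, world axes, zero at the start; "wrist_torque": the same for the moment, N m; "opening": finger opening in mm.
Only numpy, scipy, OpenCV 4.12 (cv2) and the standard library are available. Lean on these libraries where they do the work, as an engineer would, in place of code of your own. Each camera call takes 0.05 s, during which the arm holds its last target.

TASK

Get my shaving caddy ready: stand the thick lip-balm stick upright in the caddy's wide cup and the thin styptic pencil upright in its narrow cup, one after the other, each right down to the bottom. Then lift the caddy by its arch handle and turn it about a quarter turn, so that its cup end points straight at the round mirror where I sit, keeping it level all the while so that the loose soap ball stays in the middle of the dish. Finish still gripping the caddy and holding it quite still there, about 10 cm above the ledge, for me to take; leave everything else on the ledge where it stands.

Things in the scene. Friction and masses are not known exactly. Their poses are not given: they have to be found in the camera images.
- caddy: Loose grey moulded caddy, about 0.3 kg, 170 mm long, 138 mm wide, 125 mm tall, standing on the ledge. Origin: centre of the underside of its round dish; z up, x points along its length from the dish to the end with the two cups, y to the left of that. The dish is 132 mm across, its rim 20 mm high, and is a very shallow cone (7 degrees for the inner 32 mm of radius, then 20 degrees). The underside is flat.
- caddy_dish (a point): Point on the caddy: the lowest point in the middle of the dish's upper face, 6 mm above the underside, where the soap ball rests.
- caddy_handle (a point): Point on the caddy: centre of the straight, flat-sided top bar of the arch handle, 118 mm above the underside, exactly over the middle of the dish. The bar runs along the caddy's y for 76 mm, is 12 mm thick along the caddy's x and 15 mm tall; its two legs go down to the dish rim at y = +-64 mm. Pinch it from above, fingers closing along the caddy's x.
- caddy_wide (a point): Point on the caddy: centre of the inner floor of the wide round cup, at x = 88, y = +32, z = 6 mm in the caddy's frame. Bore 25 mm, 32 mm deep, outside 31 mm; the mouth is 38 mm above the caddy's underside. Axis along the caddy's z.
- caddy_narrow (a point): Point on the caddy: centre of the inner floor of the narrow round cup, at x = 88, y = -32, z = 6 mm in the caddy's frame. Bore 17.5 mm, 32 mm deep, outside 23.5 mm; the mouth is 38 mm above the caddy's underside. Axis along the caddy's z.
- soap_center (a point): Centre of the loose, cream-coloured round soap ball, 34 mm across, 22 g, which lies free in the middle of the caddy's dish and rolls easily.
- balm: Loose thick lip-balm stick, a plain off-white cylinder with a dark twist foot, 19 mm across and 68 mm tall, about 16 g, standing upright on the ledge. Origin: centre of its foot; z along it, towards its cap.
- pencil: Loose thin styptic pencil in a plain metal tube with dark cap, a cylinder 12 mm across and 74 mm tall, about 12 g, standing upright on the ledge. Origin: centre of its foot; z along it, towards its cap.
- mirror: Bystander, and the thing to point the cup end at: loose round chrome shaving mirror on a foot 124 mm across, 305 mm tall, disc 166 mm across, standing near the left or the right end of the ledge. Origin: centre of the underside of its foot.
- denture_cup: Bystander: lidded pale blue plastic denture cup, 94 mm across, 87 mm tall, near the end of the ledge opposite the mirror. Origin: centre of its underside.
- tumbler: Bystander: empty glass tumbler, 74 mm across the rim, 100 mm tall. Origin: centre of its underside.
- pill_box: Bystander: white seven-compartment pill organiser, 36 x 156 x 25 mm, long along its y. Origin: centre of its underside.
- denture_brush: Bystander: stiff green denture brush lying on the ledge, 185 mm long along its x, 20 mm tall. Origin: on the ledge under its middle.
- nail_brush: Bystander: wooden nail brush, 38 x 92 x 32 mm, long along its y, bristles down. Origin: centre of its underside.

How it is judged (in metres and radians):
On the way, in this order (a step that is already met when the one before it is completed fails the run):
1. one stick stands in its own cup, down to the bottom and let go (((distance between balm and caddy_wide below 0.006 m and angle between balm's own z axis and vertical below 0.25 rad and contact force between the fingers and balm below 0.05 N) or (distance between pencil and caddy_narrow below 0.006 m and angle between pencil's own z axis and vertical below 0.25 rad and contact force between the fingers and pencil below 0.05 N))), for 0.2 s.
2. both sticks stand in their own cups, down to the bottom and let go, with the caddy still on the ledge (distance between balm and caddy_wide below 0.006 m and angle between each of balm, pencil's own z axis and vertical below 0.25 rad and contact force between the fingers and balm below 0.05 N and distance between pencil and caddy_narrow below 0.006 m and contact force between the fingers and pencil below 0.05 N and height (world z) of caddy below 0.01 m), for 0.2 s.
3. the loaded caddy is lifted clear of the ledge in the gripper (height (world z) of caddy above 0.03 m and contact force between the fingers and caddy above 1 N and distance between balm and caddy_wide below 0.01 m and distance between pencil and caddy_narrow below 0.01 m), for 0.2 s.
At the end, for the whole second after the job is handed in: Caddy held still in the fingers 60 to 150 mm above the ledge, touching nothing else, level within 5 degrees, cup end aimed at the mirror (its foot within 85 mm of the caddy's x line, ahead), soap within 12 mm of the dish's middle, each stick down in its own cup (foot within 6 mm) (height (world z) of caddy between 0.06 and 0.15 m and contact force between the fingers and caddy above 1 N and contact force between caddy and ledge below 0.05 N and angle between caddy's own z axis and vertical below 0.09 rad and x of mirror in the frame of caddy above 0.25 m and y of mirror in the frame of caddy between -0.085 and 0.085 m and horizontal distance between soap_center and caddy_dish below 0.012 m and distance between balm and caddy_wide below 0.006 m and distance between pencil and caddy_narrow below 0.006 m and linear speed of caddy below 0.03 m/s and angular speed of caddy below 0.15 rad/s); the arm keeps its last pose, push and grip.
It fails at once if the soap ball rolls more than 25 mm from the middle of the dish (horizontal distance between soap_center and caddy_dish above 0.025 m).
It fails at once if the caddy is tipped by more than 10 degrees (angle between caddy's own z axis and vertical above 0.175 rad).
It fails at once if a bystander is pushed more than 25 mm or knocked over (distance of any of mirror, denture_cup, tumbler, pill_box, denture_brush, nail_brush from where it was at the start of the episode above 0.025 m or angle between any of mirror, denture_cup, tumbler's own z axis and vertical above 0.4 rad).
It also fails if it takes over 72 s, if anything falls off the work surface, if the arm or the gripper's body presses on something with over 40 N, if the wrist force passes 120 N, or if a joint passes its speed limit or range.

## Working session

There is one attempt and no reset: what is moved stays moved. The work goes in short steps, Python scripts to look and compute and a tool call to move; the robot and the scene stay as the last step left them, time stands still between calls to the robot, and variables do not carry over. Pictures are saved under pics/ and viewed, and the job is handed in when it is done.

Besides the shell and the picture viewer there is one more tool, called after ">>>" in YAML: its name, and indented under it one key for each argument. play_rows: Moves the arm, as the interface text tells. Its arguments: {"type":"object","properties":{"steps":{"type":"array"},"squeeze":{"type":"number"}},"required":["steps"]}

```bash
ls; mkdir -p pics; python3 - <<'E'
from cell import ctrl, viewer, workorder
import cv2
o=ctrl.get_obs(); print(o, ctrl.grip_depth)
for n in ["side","top","wrist"]:
    d=viewer.camera(n); cv2.imwrite(f"pics/{n}0.png",d["color"]); print(n,d["camera_matrix"].tolist(),d["camera_from_world"].round(4).tolist())
E
```

```text
pics
{'t': 0.0, 'joint_positions': array([-1.35851413e+00,  2.07413329e-01,  1.54292212e+00, -1.18635707e-05,
        1.39348051e+00, -1.50464371e-01]), 'qd': array([ 2.51250831e-04,  1.11831277e-03, -5.42014023e-04, -1.57003597e-03,
       -7.76614418e-05, -1.15957152e-03]), 'tau': array([ 9.83963182e-04, -3.70885348e+01, -2.81411272e+01,  6.98964251e-02,
        3.62300500e-02, -1.90562282e-04]), 'tool_pos': array([ 203.87135233, -536.79911296,  204.3096894 ]), 'orientation': array([-3.08787478e+00, -5.66284531e-01,  1.26169067e-04]), 'ft_force': array([-0.41325001, -0.95231607, -0.4646327 ]), 'wrist_torque': array([ 0.0385787 ,  0.00081071, -0.04891958]), 'opening': 93.83610827706485} -18.8
side [[358.7287845404871, 0.0, 253.43621832158087], [0.0, 358.7287845404871, 185.4209834862426], [0.0, 0.0, 1.0]] [[-0.9858, -0.1681, -0.0012, 566.4863], [-0.1216, 0.7179, -0.6854, 137.6702], [0.1161, -0.6755, -0.7282, 1358.4133], [0.0, 0.0, 0.0, 1.0]]
top [[380.5499129052567, 0.0, 252.55872057700566], [0.0, 380.5499129052567, 185.75673930737696], [0.0, 0.0, 1.0]] [[-0.0618, -0.9981, -0.0003, 19.5893], [-0.9706, 0.0601, -0.2332, 589.3289], [0.2328, -0.0141, -0.9724, 1125.4842], [0.0, 0.0, 0.0, 1.0]]
wrist [[297.3186396354542, 0.0, 259.024085788823], [0.0, 297.3186396354542, 192.32429166862906], [0.0, 0.0, 1.0]] [[0.3541, -0.9352, -0.0026, -572.3824], [-0.9107, -0.3454, 0.2263, -23.2734], [-0.2126, -0.0777, -0.974, 390.6416], [0.0, 0.0, 0.0, 1.0]]
```

View pics/top0.png

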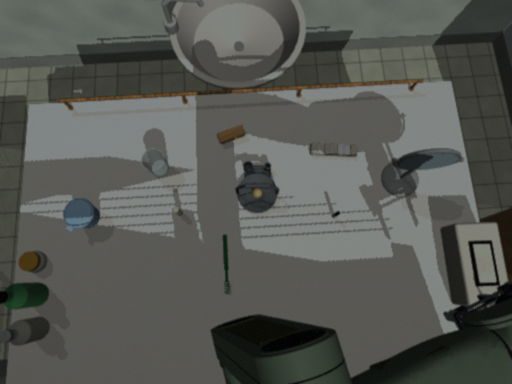

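View pics/side0.png

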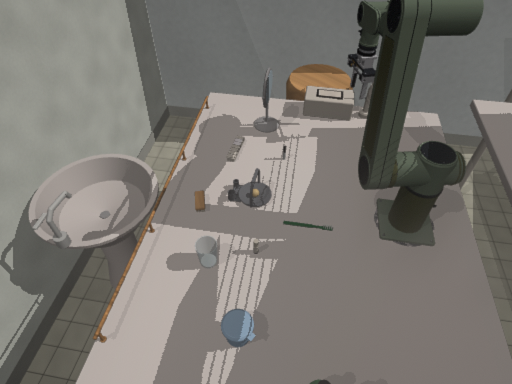

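View pics/wrist0.png

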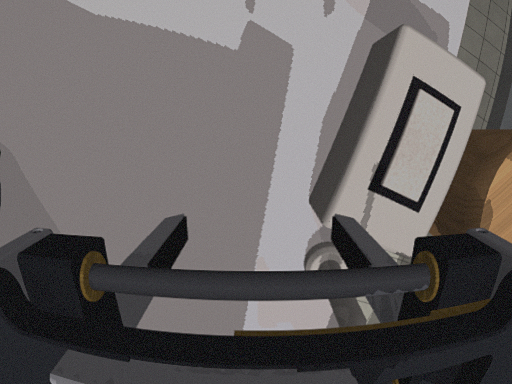

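```bash
cat > h.py <<'E'
from cell import ctrl, viewer, workorder
import numpy as np, cv2
from scipy.spatial.transform import Rotation as R
def cam(n,fn=None):
    d=viewer.camera(n)
    if fn: cv2.imwrite(fn,d["color"])
    return d
def ray(d,u,v,fish=False):
    K=d["camera_matrix"];T=d["camera_from_world"]
    x=(u-K[0,2])/K[0,0];y=(v-K[1,2])/K[1,1]
    if fish:
        r=np.hypot(x,y);s=np.sinc(r/np.pi);c=np.array([x*s,y*s,np.cos(r)])
    else: c=np.array([x,y,1.])
    w=T[:3,:3].T@c
    return -T[:3,:3].T@T[:3,3], w/np.linalg.norm(w)
def onz(d,u,v,z,fish=False):
    o,w=ray(d,u,v,fish); return o+w*(z-o[2])/w[2]
def proj(d,p,fish=False):
    K=d["camera_matrix"];T=d["camera_from_world"]
    c=T[:3,:3]@np.asarray(p,float)+T[:3,3]
    if fish:
        th=np.arctan2(np.hypot(c[0],c[1]),c[2]);ph=np.arctan2(c[1],c[0]);x,y=th*np.cos(ph),th*np.sin(ph)
    else: x,y=c[0]/c[2],c[1]/c[2]
    return K[0,0]*x+K[0,2],K[1,1]*y+K[1,2]
def crop(img,u0,v0,w,h,s,fn):
    cv2.imwrite(fn,cv2.resize(img[v0:v0+h,u0:u0+w],None,fx=s,fy=s,interpolation=cv2.INTER_CUBIC))
E
python3 - <<'E'
from h import *
t=cam("top");s=cam("side")
crop(t["color"],160,110,200,150,4,"pics/t1.png")
crop(s["color"],180,130,150,130,5,"pics/s1.png")
E
```

```text
(no output)
```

View pics/t1.png

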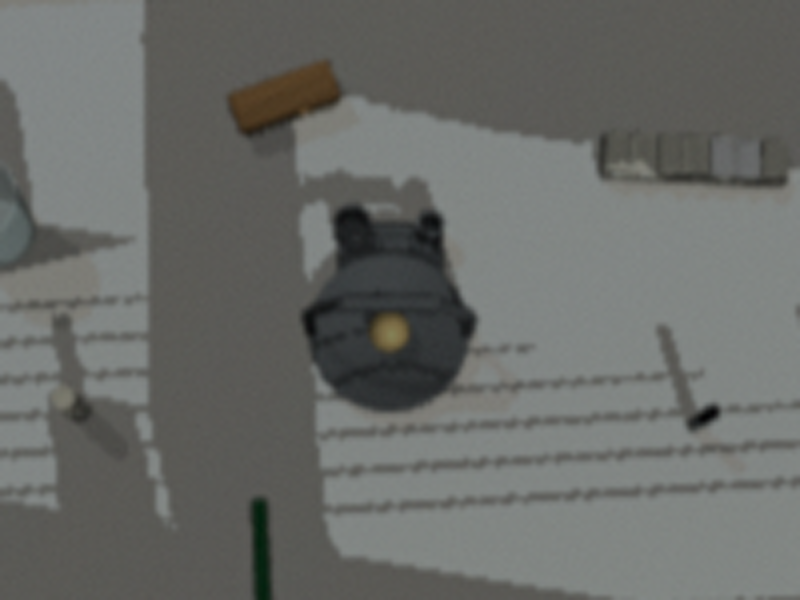

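View pics/s1.png

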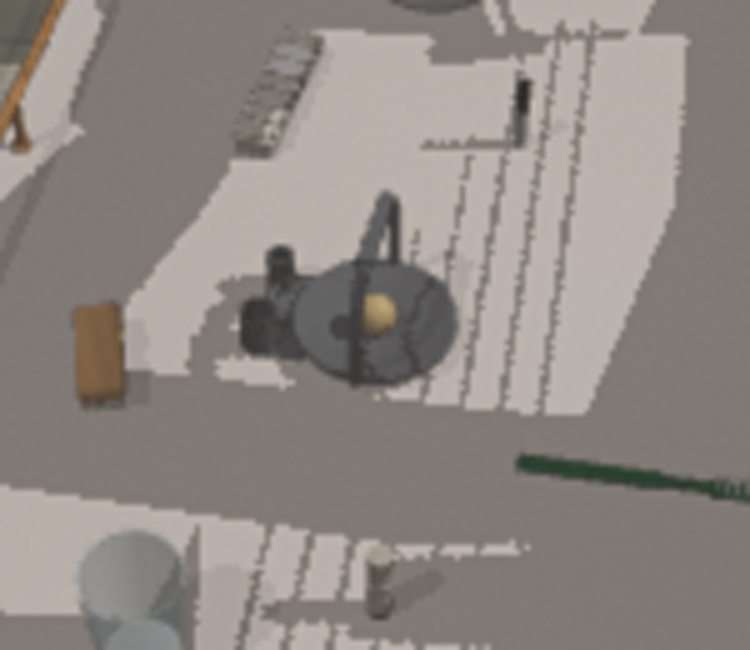

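```bash
python3 - <<'E'
from h import *
t=cam("top");s=cam("side")
def p(n,d,u,v,z): print(n,onz(d,u,v,z).round(1))
T=lambda a,b:(160+a/4,110+b/4); S=lambda a,b:(180+a/5,130+b/5)
p("balm cap T",t,*T(62,397),66);p("balm foot T",t,*T(80,409),4);p("balm top S",s,*S(380,550),66);p("balm foot S",s,*S(379,612),2)
p("pen cap T",t,*T(712,411),72);p("pen foot T",t,*T(692,420),4);p("pen top S",s,*S(524,82),72);p("pen foot S",s,*S(519,143),2)
p("soap T",t,*T(390,331),23.5);p("soap S",s,*S(379,312),23.5)
p("wide T",t,*T(352,221),38);p("nar T",t,*T(431,222),38)
p("wide S",s,*S(258,312),38);p("nar S",s,*S(281,259),38)
p("handle L T",t,*T(331,305),120);p("handle R T",t,*T(446,296),120)
p("mirror foot T",t,398,180,10);p("mirror foot S",s,266,124,10)
p("tumbler top T",t,158,168,100)
p("nailbrush",t,231,134,32)
p("gbrush",t,225,236,15);p("gbrush",t,227,291,15)
E
```

```text
balm cap T [530.2 226.5  66. ]
balm foot T [531. 224.   4.]
balm top S [528.2 219.9  66. ]
balm foot S [527.3 228.2   2. ]
pen cap T [ 487.2 -274.4   72. ]
pen foot T [ 491.1 -273.3    4. ]
pen top S [ 484.3 -275.6   72. ]
pen foot S [ 484.2 -274.3    2. ]
soap T [576.1 -32.1  23.5]
soap S [570.9 -33.9  23.5]
wide T [666.7  -6.7  38. ]
nar T [661.9 -71.1  38. ]
wide S [662.6  -5.   38. ]
nar S [656.4 -64.7  38. ]
handle L T [577.7  13.4 120. ]
handle R T [579.3 -73.3 120. ]
mirror foot T [ 593.5 -499.9   10. ]
mirror foot S [ 597.5 -500.4   10. ]
tumbler top T [656.6 272.  100. ]
nailbrush [781.   43.7  32. ]
gbrush [443.6  80.2  15. ]
gbrush [274.2  81.6  15. ]
```

>>> play_rows:
  steps:
    - [[0,0,0,0,0,0.86,-0.2],[0,0,0,0,0,0.86,-0.2],[0,0,0,0,0,0.86,-0.2],[0.7,-0.6,0,0,0,0,-0.2],[0.7,-0.6,0,0,0,0,-0.2],[0.7,-0.65,0,0,0,0,-0.2],[0.7,-0.65,0,0,0,0,-0.2],[0.7,-0.65,0,0,0,0,-0.2],[0.7,-0.65,0,0,0,0,-0.2],[0.7,-0.65,0,0,0,0,-0.2],[0.3,-0.4,0.5,0,0,0,-0.2],[0,0,0.5,0,0,0,-0.2],[0,0,0,0,0,0,-0.2]]

```text
t: 1.98
tool_pos: [462.1, -292.7, 153.2]
orientation: [-3.138, -0.005, 0.006]
ft_force: [-0.4, -0.3, -0.2]
opening: 37.5
```

```bash
python3 - <<'E'
from h import *
o=ctrl.get_obs();print(o["t"],o["tool_pos"].round(1),o["opening"],R.from_rotvec(o["orientation"]).as_matrix().round(3).tolist())
w=cam("wrist","pics/w1.png")
print(proj(w,[487,-274,74],1),proj(w,[487,-274,0],1), proj(w,o["tool_pos"],1))
E
```

```text
1.975 [ 462.1 -292.7  153.2] 37.488524835117225 [[1.0, 0.003, -0.004], [0.003, -1.0, 0.003], [-0.004, -0.003, -1.0]]
(np.float64(239.66881958906066), np.float64(169.36523049356893)) (np.float64(244.13361240151886), np.float64(159.19476682235074)) (np.float64(260.9649366659018), np.float64(227.11699777384706))
```

View pics/w1.png

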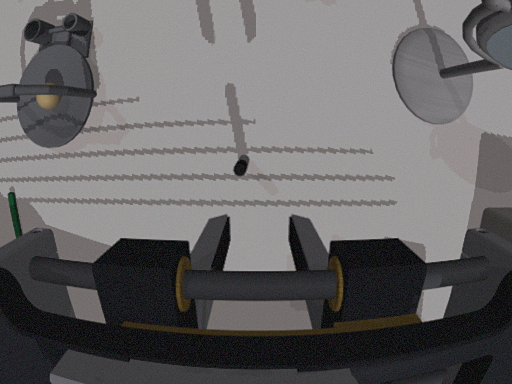

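```bash
python3 - <<'E'
from h import *
w=cam("wrist");crop(w["color"],210,140,60,60,10,"pics/w1c.png")
E
```

```text
(no output)
```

View pics/w1c.png

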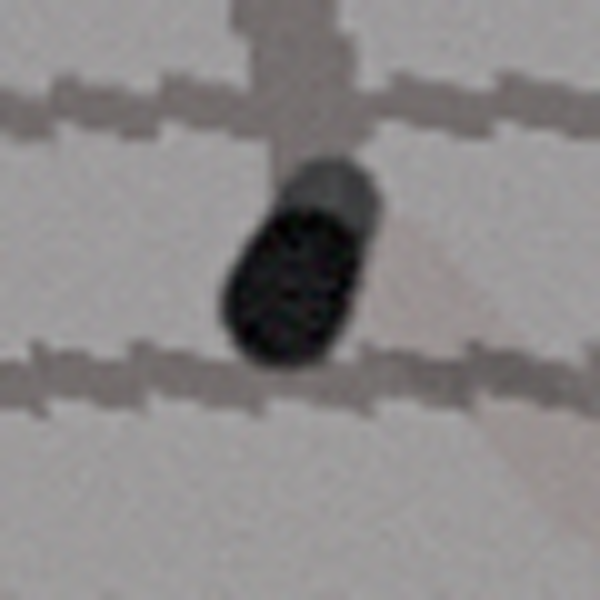

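```bash
python3 - <<'E'
from h import *
w=cam("wrist")
print(onz(w,238.0,170.2,74,1),onz(w,242.2,160.0,3,1))
E
```

```text
[ 487.60765275 -274.69865301   74.        ] [ 488.21920178 -274.48356471    3.        ]
```

```bash
python3 - <<'E'
from h import *
w=cam("wrist","pics/w2.png");o=ctrl.get_obs()
print(o["t"],o["tool_pos"].round(2),onz(w,238.0,170.2,74,1),proj(w,[487.6,-274.7,74],1), proj(w,o["tool_pos"],1))
crop(w["color"],210,140,60,60,10,"pics/w2c.png")
E
```

```text
2.175 [ 464.01 -295.5   156.92] [ 487.93576705 -275.24031928   74.        ] (np.float64(237.40214766947958), np.float64(170.57227981476902)) (np.float64(261.3674476096998), np.float64(227.05177325243383))
```

View pics/w2c.png

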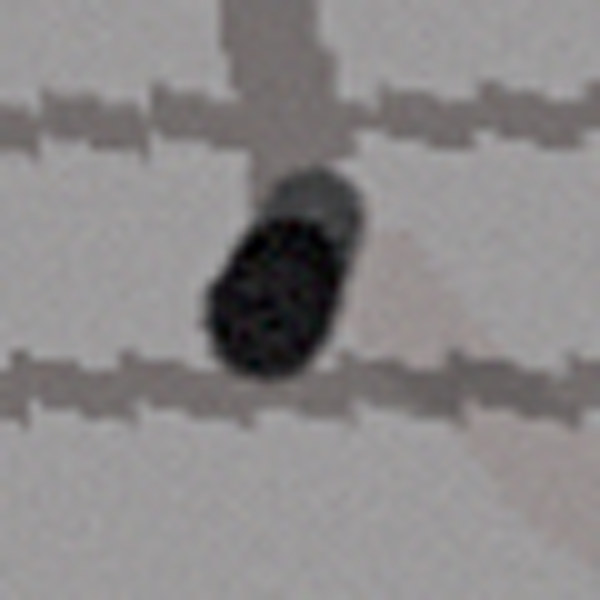

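>>> play_rows:
  steps:
    - [[0.47,-0.42,0,0,0,0,-0.2],[0,0,0.6,0,0,0,-0.2],[0,0,0.6,0,0,0,-0.2],[0,0,0.4,0,0,0,-0.2],[0,0,0,0,0,0,-0.2],[0,0,0,0,0,0,-0.2],[0,0,0,0,0,0,-0.2]]

```text
t: 3.05
tool_pos: [487.9, -274.4, 77.2]
orientation: [3.14, 0.004, 0.004]
ft_force: [0.2, 0.1, -0.8]
opening: 37.7
```

```bash
python3 - <<'E'
from h import *
o=ctrl.get_obs();print(o["t"],o["tool_pos"].round(1),R.from_rotvec(o["orientation"]).as_matrix().round(4).tolist())
w=cam("wrist","pics/w3.png")
E
```

```text
3.05 [ 487.9 -274.4   77.2] [[1.0, 0.0024, 0.0026], [0.0024, -1.0, -0.002], [0.0026, 0.002, -1.0]]
```

View pics/w3.png

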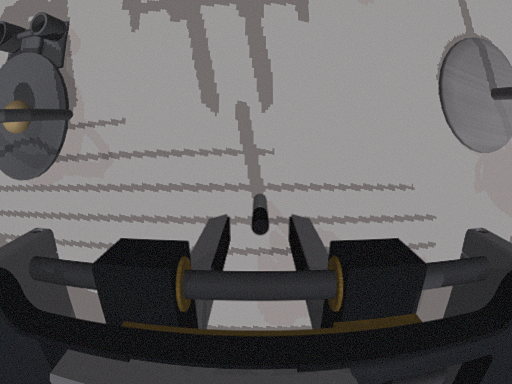

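>>> play_rows:
  squeeze: 12
  steps:
    - [[0,0,0.4,0,0,0,-0.2],[0,0,0.34,0,0,0,-0.2],[0,0,0,0,0,0,-0.2],[0,0,0,0,0,0,-0.2],[0,0,0,0,0,0,-1],[0,0,0,0,0,0,-1],[0,0,0,0,0,0,-1],[0,0,0,0,0,0,-1],[0,0,0,0,0,0,-1]]

```text
t: 4.22
tool_pos: [487.1, -273.5, 38.8]
orientation: [3.141, 0.004, 0.001]
ft_force: [-0.9, -0.0, 2.0]
opening: 11.5
```

>>> play_rows:
  steps:
    - [[0,0,-0.7,0,0,0,-1],[0,0,-0.7,0,0,0,-1],[0.4,-0.5,0,0,0,0,-1],[0.6,-0.7,0,0,0,0,-1],[0.6,-0.7,0,0,0,0,-1],[0.6,-0.7,0,0,0,0,-1],[0.26,-0.26,0,0,0,0,-1],[0,0,0,0,0,0,-1],[0,0,0,0,0,0,-1],[0,0,0,0,0,0,-1]]

```text
t: 5.48
tool_pos: [608.7, -131.4, 108.4]
orientation: [3.141, 0.001, -0.001]
ft_force: [-0.7, -0.7, -0.1]
opening: 12.0
```

```bash
python3 - <<'E'
from h import *
w=cam("wrist","pics/w4.png")
o=ctrl.get_obs();print(o["t"],o["tool_pos"].round(1),o["opening"],R.from_rotvec(o["orientation"]).as_matrix().round(4).tolist())
print(proj(w,[659,-68,38],1))
crop(w["color"],110,50,160,150,5,"pics/w4c.png")
E
```

```text
5.525 [ 608.7 -131.3  108.4] 11.635667280325789 [[1.0, 0.0007, -0.0005], [0.0007, -1.0, -0.0001], [-0.0005, 0.0001, -1.0]]
(np.float64(186.4890799053577), np.float64(142.3797462517289))
```

View pics/w4.png

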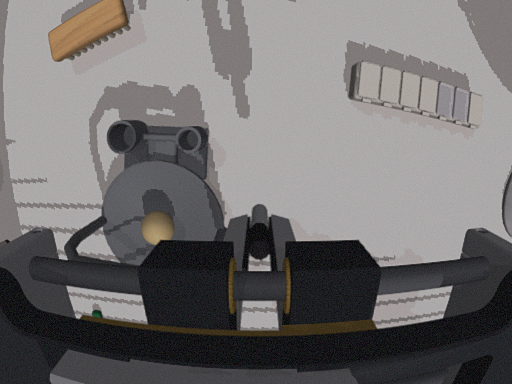

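View pics/w4c.png

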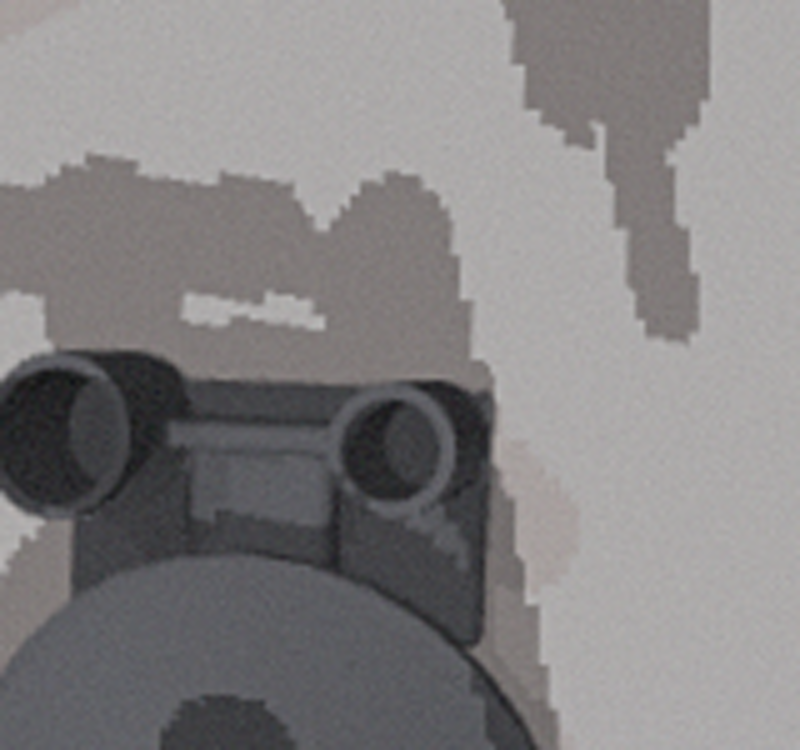

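```bash
python3 - <<'E'
from h import *
w=cam("wrist")
n=onz(w,110+393.5/5-.4,50+450/5-.4,38,1);b=onz(w,110+61/5-.4,50+436/5-.4,38,1)
print(n,b,np.linalg.norm(n-b),np.degrees(np.arctan2(-(b-n)[0],(b-n)[1])))
s=onz(w,157,228.5,24,1);print(s,(n+b)/2-s)
o=ctrl.get_obs()
print(o["tool_pos"],[proj(w,o["tool_pos"]+[0,0,z],1) for z in(-38,35)])
crop(w["color"],230,190,60,80,8,"pics/w5c.png")
E
```

```text
[661.48527054 -69.55557487  38.        ] [666.60631775  -6.34721705  38.        ] 63.415468326501504 -4.631901981675123
[575.3975507  -29.49787999  24.        ] [88.64824345 -8.45351597 14.        ]
[ 608.90142371 -131.11798118  108.48652992] [(np.float64(260.5220981052019), np.float64(210.062902085024)), (np.float64(261.13346719249444), np.float64(249.16614773233619))]
```

View pics/w5c.png

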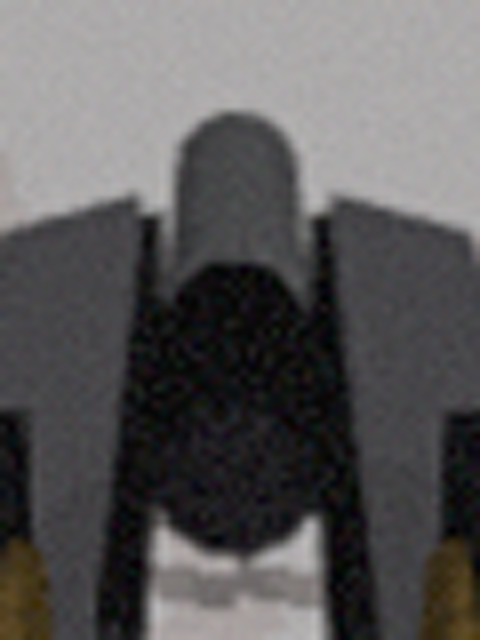

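>>> play_rows:
  steps:
    - [[0.35,-0.4,0,0,0,0,-1],[0.35,-0.4,0,0,0,0,-1],[0.35,-0.42,0,0,0,0,-1],[0,0,0.4,0,0,0,-1],[0,0,0,0,0,0,-1],[0,0,0,0,0,0,-1],[0,0,0,0,0,0,-1]]

```text
t: 6.45
tool_pos: [661.7, -69.8, 88.8]
orientation: [3.141, 0.002, 0.001]
ft_force: [-0.4, 0.1, 0.1]
opening: 11.9
```

```bash
python3 - <<'E'
from h import *
w=cam("wrist","pics/w6.png")
o=ctrl.get_obs();print(o["t"],o["tool_pos"].round(1))
print(proj(w,[661.5,-69.6,38],1),proj(w,o["tool_pos"]+[0.3,.4,-39],1))
crop(w["color"],180,150,140,110,5,"pics/w6c.png")
E
```

```text
6.5 [661.9 -69.7  89. ]
(np.float64(260.3375566447878), np.float64(205.97069353494322)) (np.float64(260.0117461745767), np.float64(209.3270958136581))
```

View pics/w6c.png

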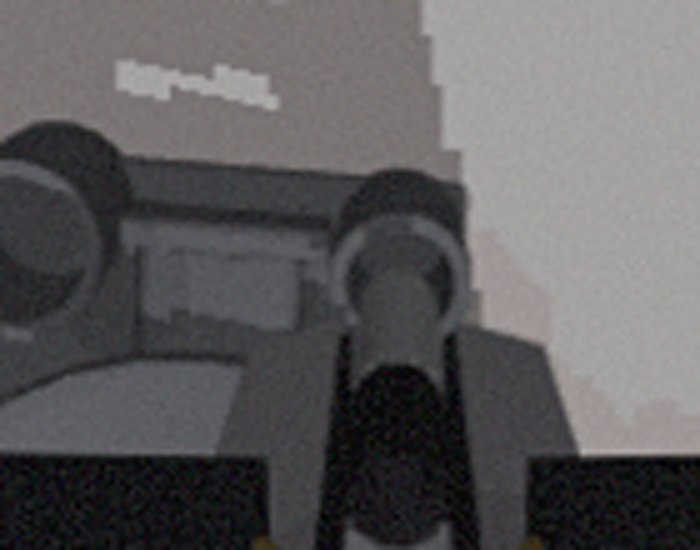

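>>> play_rows:
  steps:
    - [[0,0,0.2,0,0,0,-1],[0,0,0.2,0,0,0,-1],[0,0,0.2,0,0,0,-1],[0,0,0.15,0,0,0,-1],[0,0,0,0,0,0,-1],[0,0,0,0,0,0,-1]]

```text
t: 7.25
tool_pos: [662.2, -68.9, 51.2]
orientation: [3.141, 0.004, 0.001]
ft_force: [-0.4, 0.6, 0.2]
opening: 11.7
```

>>> play_rows:
  steps:
    - [[-0.01,0.02,0.05,0,0,0,-1],[0,0,0.05,0,0,0,-1],[0,0,0.01,0,0,0,-1],[0,0,0,0,0,0,-1],[0,0,0,0,0,0,-0.6],[0,0,0,0,0,0,-0.6],[0,0,0,0,0,0,-0.6],[0,0,0,0,0,0,-0.6]]

```text
t: 8.25
tool_pos: [661.4, -69.9, 45.5]
orientation: [3.142, 0.004, 0.0]
ft_force: [-0.0, 0.0, 1.0]
opening: 19.1
```

```bash
python3 - <<'E'
from h import *
w=cam("wrist","pics/w7.png")
crop(w["color"],180,150,140,110,5,"pics/w7c.png")
E
```

```text
(no output)
```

View pics/w7c.png

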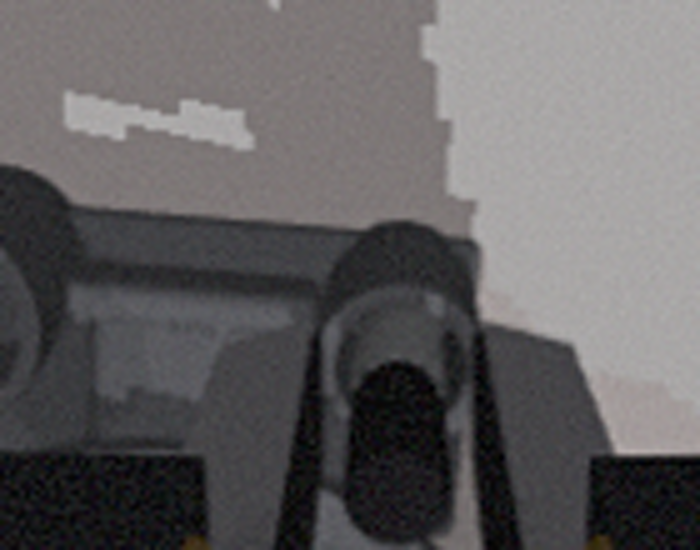

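>>> play_rows:
  steps:
    - [[0,0,-0.4,0,0,0,-0.5],[0,0,-0.7,0,0,0,-0.4],[0,0,-0.8,0,0,0,-0.2],[-0.2,-0.4,-0.2,0,0,0,-0.1],[-0.4,-0.7,0,0,0,0,-0.1],[-0.4,-0.7,0,0,0,0,-0.1],[-0.4,-0.7,0,0,0,0,-0.1],[-0.4,-0.7,0,0,0,0,-0.1],[-0.4,-0.7,0,0,0,0,-0.1],[-0.4,-0.7,0,0,0,0,-0.1],[-0.4,-0.6,0,0,0,0,-0.1],[-0.1,-0.3,0,0,0,0,-0.1],[0,0,0,0,0,0,-0.1],[0,0,0,0,0,0,-0.1]]

```text
t: 10.05
tool_pos: [506.1, 204.0, 150.3]
orientation: [3.141, 0.003, 0.0]
ft_force: [-0.1, -0.5, 0.4]
opening: 42.2
```

```bash
python3 - <<'E'
from h import *
w=cam("wrist","pics/w8.png")
o=ctrl.get_obs();print(o["t"],o["tool_pos"].round(1),o["opening"],o["qd"].round(3))
print(proj(w,[529,224,68],1),proj(w,[529,224,0],1))
cam("top","pics/t8.png")
crop(w["color"],200,140,100,90,7,"pics/w8c.png")
E
```

```text
10.1 [506.3 203.8 150.4] 42.2977408413029 [-0.006  0.002  0.     0.002  0.002  0.001]
(np.float64(238.14230568391196), np.float64(171.43388339923771)) (np.float64(242.339704750064), np.float64(161.85845956140838))
```

View pics/w8.png

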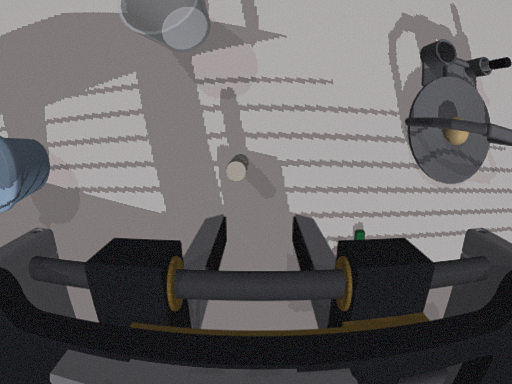

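View pics/w8c.png

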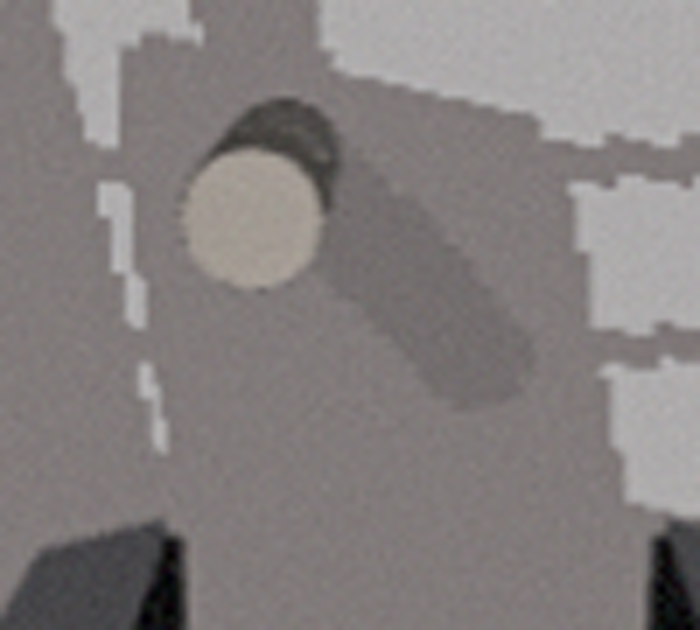

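View pics/t8.png

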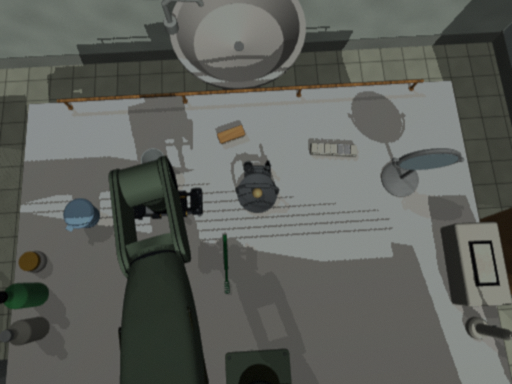

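>>> play_rows:
  squeeze: 12
  steps:
    - [[0.46,-0.43,0,0,0,0,-0.1],[0,0,0.4,0,0,0,-0.1],[0,0,0.5,0,0,0,-0.1],[0,0,0.5,0,0,0,-0.1],[0,0,0.5,0,0,0,-0.1],[0,0,0.36,0,0,0,-0.1],[0,0,0,0,0,0,-0.1],[0,0,0,0,0,0,-0.1]]

```text
t: 11.15
tool_pos: [529.6, 226.2, 38.3]
orientation: [-3.141, -0.003, -0.002]
ft_force: [-0.3, 0.4, 0.6]
opening: 42.6
```

```bash
python3 - <<'E'
from h import *
w=cam("wrist","pics/w9.png")
o=ctrl.get_obs();print(o["t"],o["tool_pos"].round(1),o["opening"],o["ft_force"])
E
```

```text
11.2 [529.8 226.4  38.7] 42.16479858448642 [ 0.68194339 -0.17736015 -0.36139352]
```

View pics/w9.png

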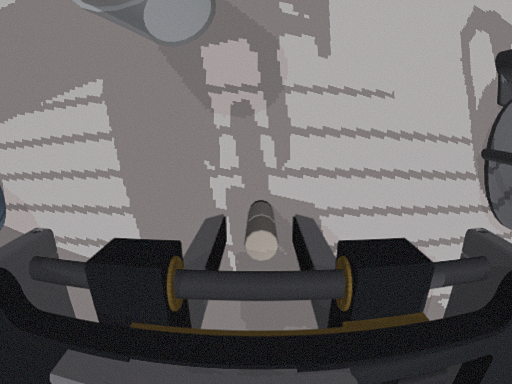

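>>> play_rows:
  steps:
    - [[0,0,0,0,0,0,-1],[0,0,0,0,0,0,-1],[0,0,0,0,0,0,-1],[0,0,0,0,0,0,-1],[0,0,0,0,0,0,-1],[0,0,-0.5,0,0,0,-1],[0,0,-1,0,0,0,-1],[0.2,0.4,0,0,0,0,-1],[0.35,0.65,0,0,0,0,-1],[0.35,0.65,0,0,0,0,-1],[0.35,0.65,0,0,0,0,-1],[0.35,0.65,0,0,0,0,-1],[0.2,0.42,0,0,0,0,-1],[0,0,0,0,0,0,-1],[0,0,0,0,0,0,-1],[0,0,0,0,0,0,-1]]

```text
t: 13.2
tool_pos: [618.3, 56.8, 112.3]
orientation: [-3.141, -0.006, 0.001]
ft_force: [-0.3, -0.4, -0.6]
opening: 18.7
```

```bash
python3 - <<'E'
from h import *
w=cam("wrist","pics/w10.png")
o=ctrl.get_obs();print(o["t"],o["tool_pos"].round(1),o["opening"],o["ft_force"])
print(proj(w,[666.6,-6.3,38],1), [proj(w,o["tool_pos"]+[0,0,z],1) for z in(-38,30)])
crop(w["color"],230,100,160,120,5,"pics/w10c.png")
crop(w["color"],220,190,80,80,7,"pics/w10d.png")
E
```

```text
13.25 [618.5  56.7 112.4] 18.689199509050407 [-0.53085125  0.59405207  0.35961383]
(np.float64(333.2349229800806), np.float64(144.80775295459242)) [(np.float64(260.83732888192543), np.float64(210.09398646351735)), (np.float64(261.45563797021316), np.float64(245.5282116665906))]
```

View pics/w10.png

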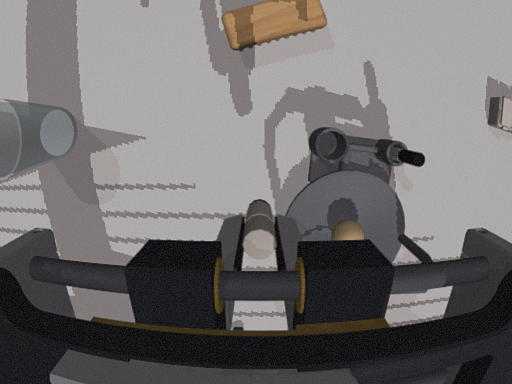

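View pics/w10c.png

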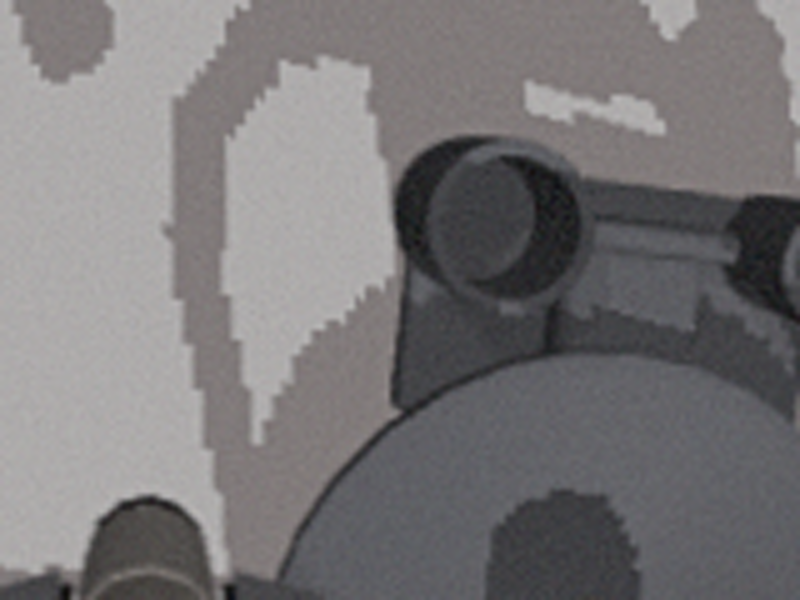

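View pics/w10d.png

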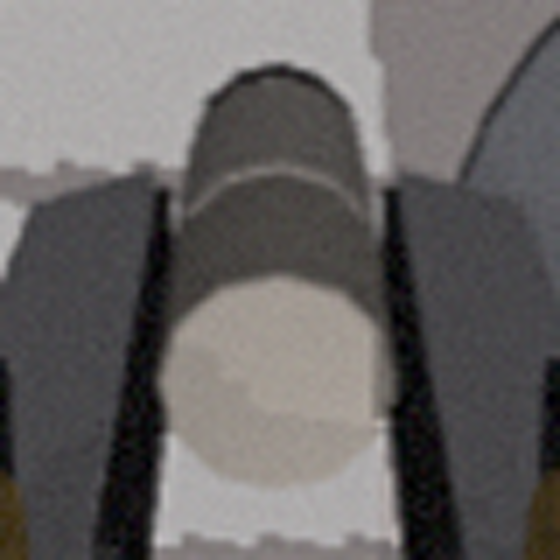

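>>> play_rows:
  steps:
    - [[0.32,0.42,0,0,0,0,-1],[0.32,0.42,0,0,0,0,-1],[0.33,0.42,0,0,0,0,-1],[0,0,0.4,0,0,0,-1],[0,0,0,0,0,0,-1],[0,0,0,0,0,0,-1],[0,0,0,0,0,0,-1]]

```text
t: 14.12
tool_pos: [667.5, -6.5, 92.8]
orientation: [-3.142, -0.006, -0.001]
ft_force: [-0.4, -0.3, -0.6]
opening: 18.9
```

```bash
python3 - <<'E'
from h import *
w=cam("wrist","pics/w11.png")
o=ctrl.get_obs();print(o["t"],o["tool_pos"].round(1))
print(proj(w,[667,-6,38],1),proj(w,o["tool_pos"]+[0,.6,-39],1))
crop(w["color"],200,150,140,110,5,"pics/w11c.png")
E
```

```text
14.175 [667.8  -6.7  93. ]
(np.float64(259.96537104350006), np.float64(205.05436559783325)) (np.float64(260.1307833386302), np.float64(209.68311406407742))
```

View pics/w11c.png

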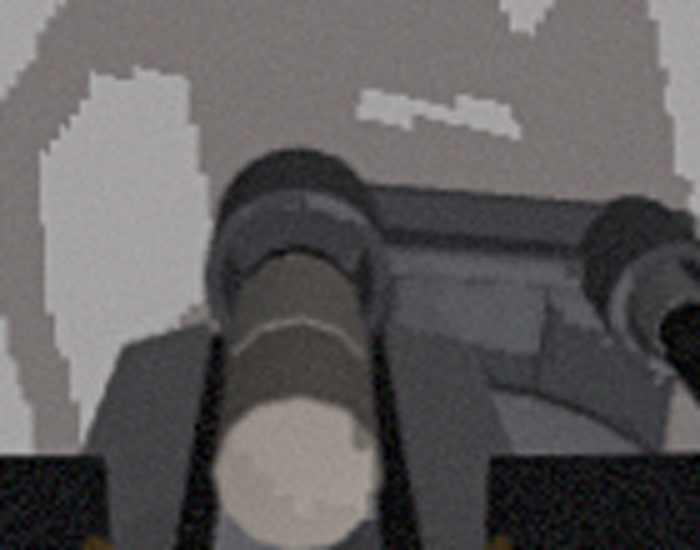

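>>> play_rows:
  steps:
    - [[0,0,0.2,0,0,0,-1],[0,0,0.2,0,0,0,-1],[0,0,0.2,0,0,0,-1],[0,0,0.2,0,0,0,-1],[0,0,0,0,0,0,-1],[0,0,0,0,0,0,-1]]

```text
t: 14.92
tool_pos: [667.9, -7.5, 52.5]
orientation: [3.142, 0.004, 0.0]
ft_force: [-0.2, -0.1, 0.0]
opening: 18.5
```

>>> play_rows:
  steps:
    - [[0,-0.02,0.07,0,0,0,-1],[0,0,0.06,0,0,0,-1],[0,0,0.02,0,0,0,-1],[0,0,0,0,0,0,-1],[0,0,0,0,0,0,-0.45],[0,0,0,0,0,0,-0.45],[0,0,0,0,0,0,-0.45],[0,0,0,0,0,0,-0.45]]

```text
t: 15.92
tool_pos: [667.7, -6.4, 45.0]
orientation: [3.142, 0.004, 0.0]
ft_force: [-0.6, 0.7, 0.1]
opening: 25.7
```

```bash
python3 - <<'E'
from h import *
w=cam("wrist","pics/w12.png")
s=cam("side");crop(s["color"],180,130,150,130,5,"pics/s12.png")
E
```

```text
(no output)
```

View pics/w12.png

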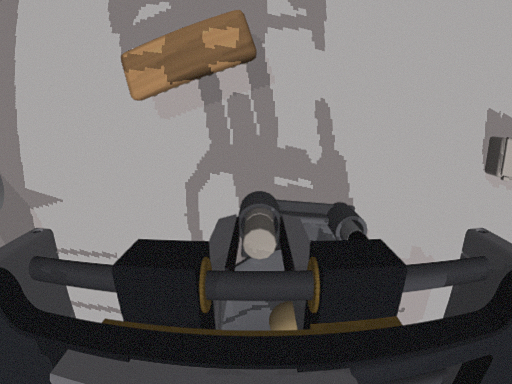

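View pics/s12.png

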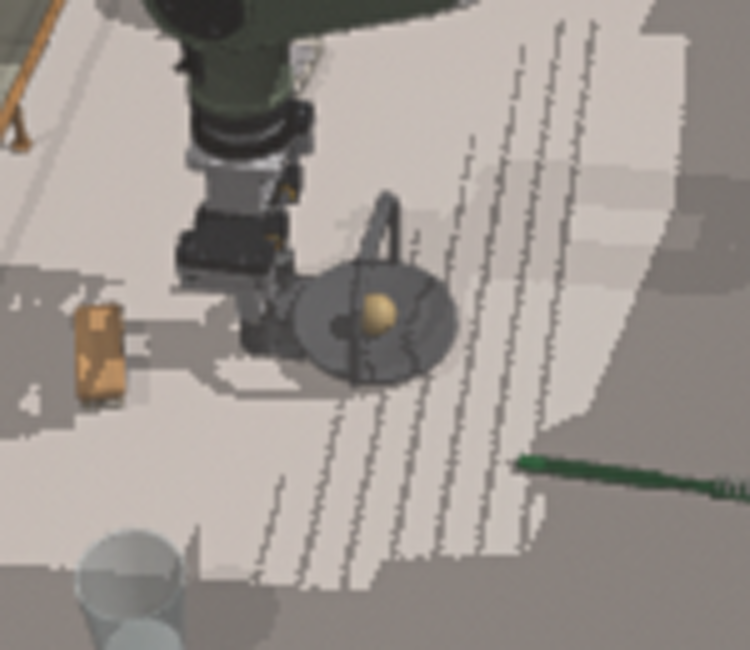

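>>> play_rows:
  steps:
    - [[0,0,-0.4,0,0,0,-0.4],[0,0,-0.8,0,0,0,-0.3],[0,0,-0.9,0,0,0,-0.2],[0,0,-0.9,0,0,0,-0.1],[-0.4,0.3,0,0,0,0,-0.1],[-0.5,0.4,0,0,0,0,-0.1],[-0.5,0.4,0,0,0,0,-0.1],[-0.5,0.4,0,0,0,-0.5,0],[0,0,0,0,0,-1,0],[0,0,0,0,0,-1,0],[0,0,0,0,0,-1,0],[0,0,0,0,0,-1,0],[0,0,0,0,0,-1,0],[0,0,0,0,0,-1,0],[0,0,0,0,0,-1,0],[0,0,0,0,0,-1,0],[0,0,0,0,0,-1,0],[0,0,0,0,0,-1,0],[0,0,0,0,0,-0.2,0],[0,0,0,0,0,0,0]]

```text
t: 18.52
tool_pos: [573.1, -81.7, 195.9]
orientation: [2.303, 2.135, 0.001]
ft_force: [0.1, -0.0, 0.1]
opening: 46.7
```

>>> play_rows:
  steps:
    - [[0,0,0,0,0,0,0],[0,0,0,0,0,0,0]]

```text
t: 18.77
tool_pos: [572.9, -81.6, 195.0]
orientation: [-2.303, -2.137, -0.0]
ft_force: [0.0, -0.6, -0.2]
opening: 47.2
```

```bash
python3 - <<'E'
from h import *
w=cam("wrist","pics/w13.png")
t=cam("top");s=cam("side")
o=ctrl.get_obs();print(o["t"],o["tool_pos"].round(1),R.from_rotvec(o["orientation"]).as_matrix().round(4).tolist())
crop(t["color"],160,110,200,150,4,"pics/t13.png")
crop(s["color"],180,130,150,130,5,"pics/s13.png")
E
```

```text
18.925 [572.8 -81.6 194.9] [[0.0744, 0.9972, -0.0002], [0.9972, -0.0744, 0.0], [0.0, -0.0002, -1.0]]
```

View pics/w13.png

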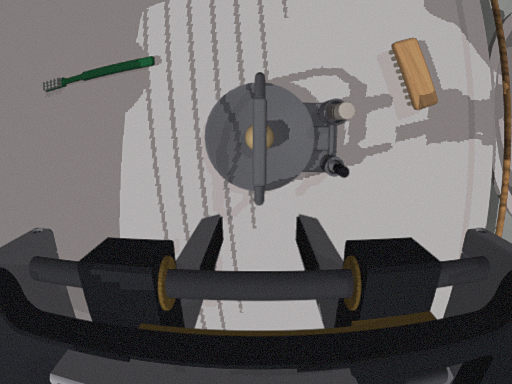

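View pics/s13.png

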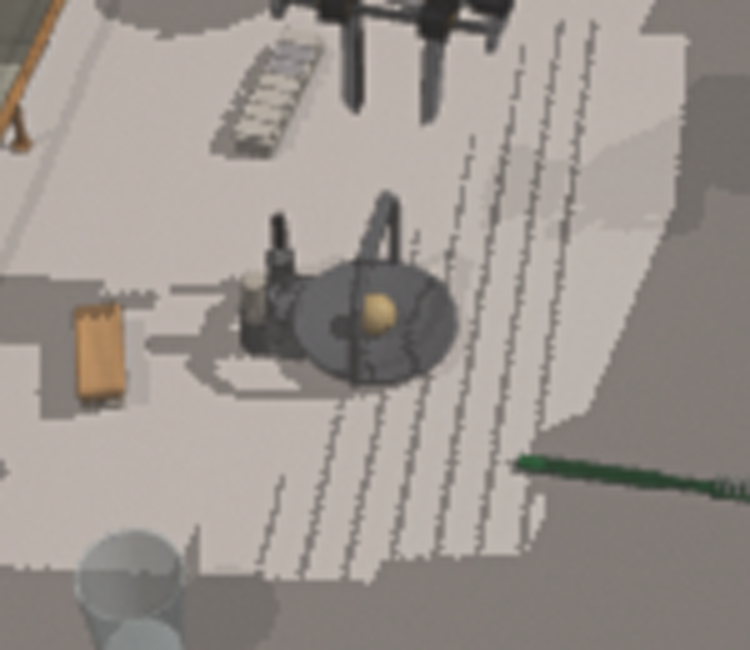

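```bash
python3 - <<'E'
from h import *
w=cam("wrist");o=ctrl.get_obs()
p0=np.array([574.8,-31.5]);
for y in(-38,0,38):
  c=p0+y*np.array([.08,.997]);print(y,proj(w,[*c,125.5],1))
print("tcp",proj(w,o["tool_pos"],1),proj(w,o["tool_pos"]-[0,0,70],1))
crop(w["color"],200,60,120,160,5,"pics/w14c.png")
E
```

```text
-38 (np.float64(257.47672471151316), np.float64(188.169651895973))
0 (np.float64(257.6493573529915), np.float64(143.78721984149294))
38 (np.float64(257.84955656276253), np.float64(98.5371138107493))
tcp (np.float64(260.0261518030819), np.float64(229.54473666458037)) (np.float64(259.8210663353197), np.float64(201.66219876995575))
```

```bash
python3 -c "
import cv2;i=cv2.imread('pics/w14c.png');print(i.shape);cv2.imwrite('pics/w14d.png',cv2.resize(i,(450,600)))"
```

```text
(800, 600, 3)
```

View pics/w14d.png

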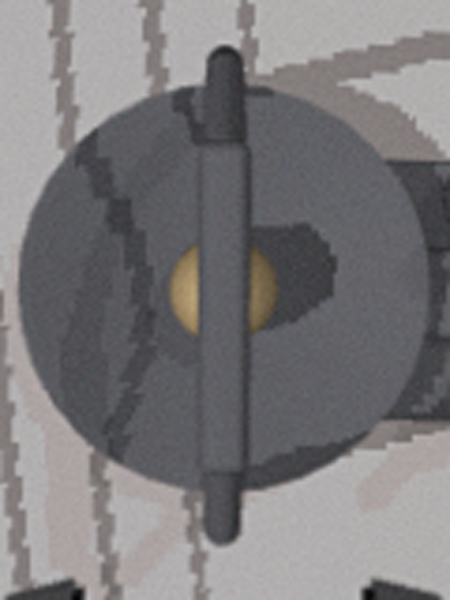

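>>> play_rows:
  steps:
    - [[0.5,0,0,0,0,0,0],[0.53,0,0,0,0,0,0],[0,0,0.5,0,0,0,0],[0,0,0.6,0,0,0,0],[0,0,0.5,0,0,0,0],[0,0,0.28,0,0,0,0],[0,0,0,0,0,0,-0.3],[0,0,0,0,0,0,-0.5],[0,0,0,0,0,0,-0.5]]

```text
t: 20.1
tool_pos: [577.8, -30.5, 102.3]
orientation: [2.301, 2.136, 0.002]
ft_force: [-0.6, 0.4, -0.8]
opening: 24.3
```

```bash
python3 - <<'E'
from h import *
w=cam("wrist","pics/w15.png")
o=ctrl.get_obs();print(o["t"],o["tool_pos"].round(1),o["opening"],o["ft_force"],R.from_rotvec(o["orientation"]).as_matrix().round(4).tolist())
s=cam("side");crop(s["color"],180,130,150,130,5,"pics/s15.png")
E
```

```text
20.15 [577.6 -30.5 102.2] 23.720946385931075 [-0.20369988 -0.16865806  0.29716234] [[0.0742, 0.9972, 0.0023], [0.9972, -0.0742, -0.0005], [-0.0003, 0.0023, -1.0]]
```

View pics/w15.png

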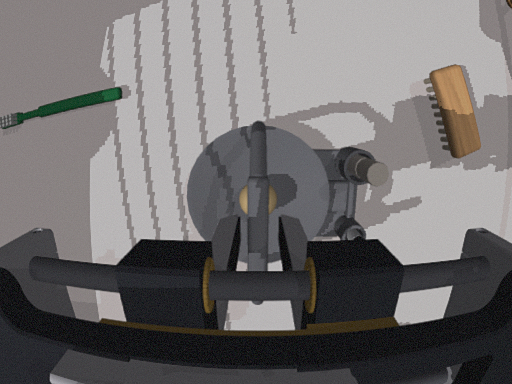

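View pics/s15.png

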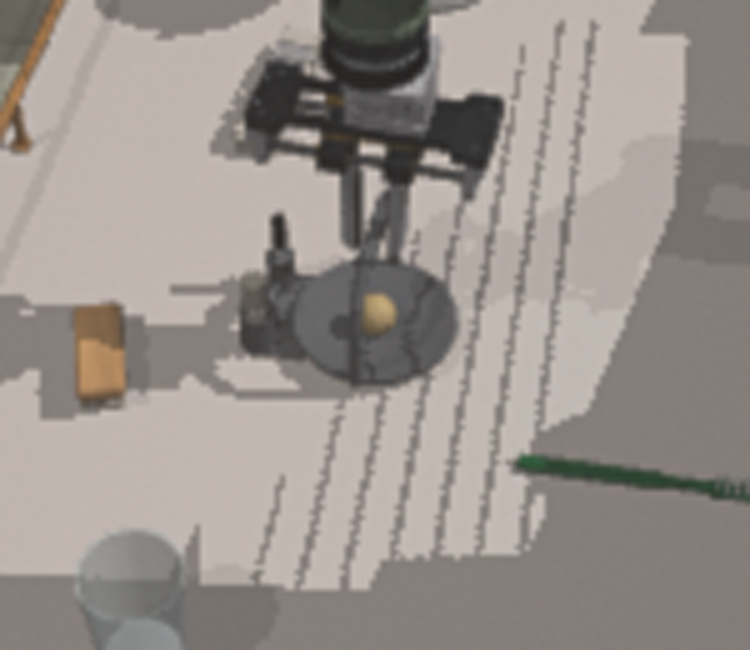

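>>> play_rows:
  squeeze: 35
  steps:
    - [[0,-0.02,0,0,0,0,-0.55],[0,0,0,0,0,0,-0.6],[0,0,0,0,0,0,-0.65],[0,0,0,0,0,0,-0.69],[0,0,0,0,0,0,-0.72],[0,0,0,0,0,0,-0.75],[0,0,0,0,0,0,-0.8],[0,0,0,0,0,0,-1],[0,0,0,0,0,0,-1],[0,0,0,0,0,0,-1]]

```text
t: 21.45
tool_pos: [575.9, -30.2, 101.0]
orientation: [2.302, 2.137, 0.0]
ft_force: [2.0, 0.1, -0.5]
opening: 11.4
```

```bash
python3 - <<'E'
from h import *
w=cam("wrist","pics/w16.png")
o=ctrl.get_obs();print(o["t"],o["tool_pos"].round(1),o["opening"],o["ft_force"])
s=cam("side");crop(s["color"],180,130,150,130,5,"pics/s16.png")
E
```

```text
21.5 [575.9 -30.2 101.1] 11.630567504713675 [ 0.05259742  0.31949472 -0.13855749]
```

View pics/w16.png

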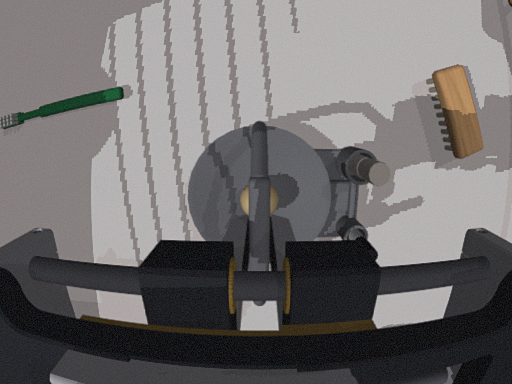

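View pics/s16.png

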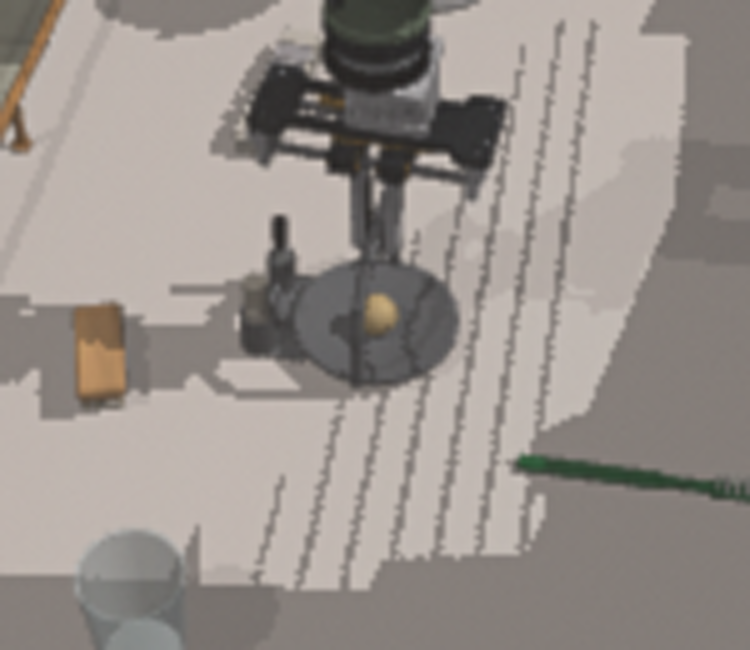

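>>> play_rows:
  squeeze: 45
  steps:
    - [[0,0,0,0,0,0,-1],[0,0,-0.02,0,0,0,-1],[0,0,-0.04,0,0,0,-1],[0,0,-0.06,0,0,0,-1],[0,0,-0.08,0,0,0,-1],[0,0,-0.08,0,0,0,-1],[0,0,-0.06,0,0,0,-1],[0,0,-0.04,0,0,0,-1],[0,0,0,0,0,0,-1],[0,0,0,0,0,0,-1]]

```text
t: 22.8
tool_pos: [575.6, -30.2, 119.8]
orientation: [-2.302, -2.137, 0.0]
ft_force: [0.3, -0.1, -2.4]
opening: 11.4
```

```bash
python3 - <<'E'
from h import *
w=cam("wrist","pics/w17.png")
o=ctrl.get_obs();print(o["t"],o["tool_pos"].round(1),o["opening"],o["ft_force"],o["wrist_torque"])
s=cam("side");crop(s["color"],180,130,150,130,5,"pics/s17.png")
E
```

```text
22.85 [575.6 -30.1 119.8] 11.792948826767235 [ 0.45434246 -0.01308943 -3.04533151] [-0.03325446 -0.00844563  0.00688387]
```

View pics/w17.png

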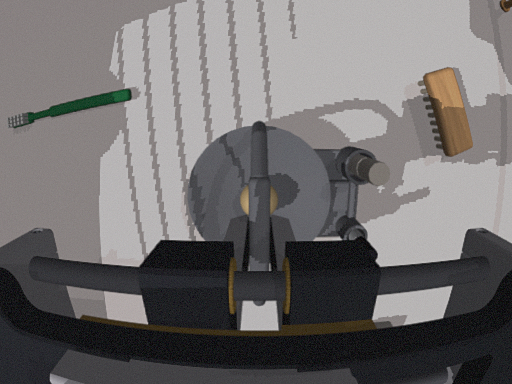

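View pics/s17.png

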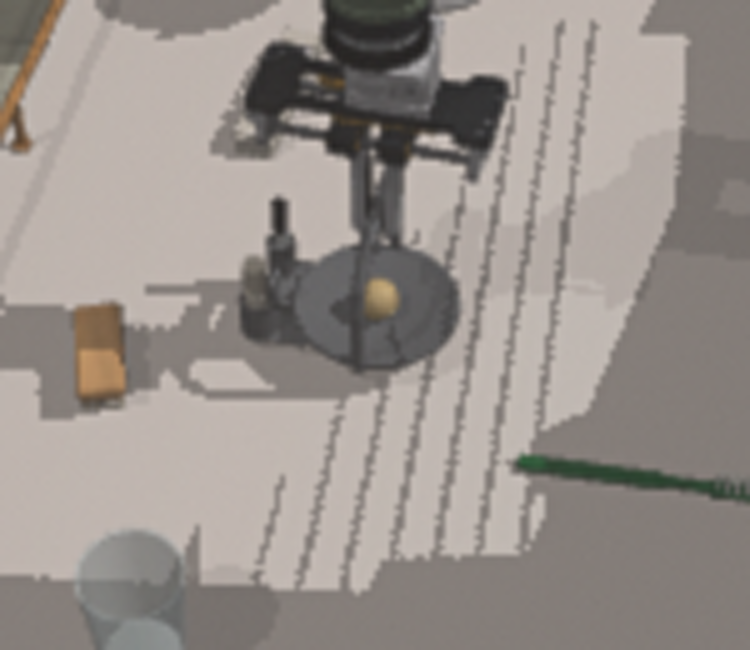

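>>> play_rows:
  steps:
    - [[0,0,-0.04,0,0,0,-1],[0,0,-0.08,0,0,0,-1],[0,0,-0.12,0,0,0,-1],[0,0,-0.12,0,0,0,-1],[0,0,-0.12,0,0,0,-1],[0,0,-0.12,0,0,0,-1],[0,0,-0.12,0,0,0,-1],[0,0,-0.12,0,0,0,-1],[0,0,-0.12,0,0,0,-1],[0,0,-0.12,0,0,0,-1],[0,0,-0.12,0,0,0,-1],[0,0,-0.12,0,0,0,-1],[0,0,-0.12,0,0,0,-1],[0,0,-0.1,0,0,0,-1],[0,0,-0.06,0,0,0,-1],[0,0,-0.03,0,0,0,-1],[0,0,0,0,0,0,-1],[0,0,0,0,0,0,-1]]

```text
t: 25.15
tool_pos: [575.5, -30.2, 201.2]
orientation: [-2.302, -2.137, 0.0]
ft_force: [0.8, 0.9, -2.2]
opening: 11.4
```

>>> play_rows:
  steps:
    - [[0,0,0,0,0,0.05,-1],[0,0,0,0,0,0.1,-1],[0,0,0,0,0,0.15,-1],[0,0,0,0,0,0.2,-1],[0,0,0,0,0,0.25,-1],[0,0,0,0,0,0.3,-1],[0,0,0,0,0,0.3,-1],[0,0,0,0,0,0.3,-1],[0,0,0,0,0,0.3,-1],[0,0,0,0,0,0.3,-1],[0,0,0,0,0,0.3,-1],[0,0,0,0,0,0.3,-1],[0,0,0,0,0,0.3,-1],[0,0,0,0,0,0.3,-1],[0,0,0,0,0,0.25,-1],[0,0,0,0,0,0.2,-1],[0,0,0,0,0,0.15,-1],[0,0,0,0,0,0.1,-1],[0,0,0,0,0,0.05,-1],[0,0,0,0,0,0,-1]]

```text
t: 27.65
tool_pos: [575.7, -30.2, 201.5]
orientation: [2.822, 1.381, 0.0]
ft_force: [0.3, 0.5, -2.6]
opening: 11.7
```

```bash
python3 - <<'E'
from h import *
w=cam("wrist","pics/w18.png")
o=ctrl.get_obs();print(o["t"],o["tool_pos"].round(1),o["opening"],o["ft_force"],R.from_rotvec(o["orientation"]).as_matrix().round(4).tolist())
E
```

```text
27.7 [575.7 -30.2 201.5] 11.721959737864564 [-0.94559343 -0.69994782 -2.08210365] [[0.6136, 0.7896, 0.0], [0.7896, -0.6136, 0.0], [0.0, 0.0, -1.0]]
```

View pics/w18.png

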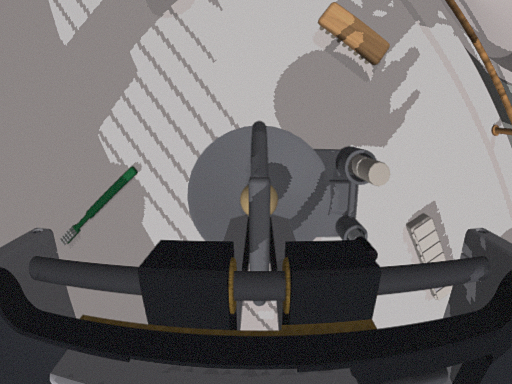

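>>> play_rows:
  steps:
    - [[0,0,0,0,0,0.1,-1],[0,0,0,0,0,0.2,-1],[0,0,0,0,0,0.3,-1],[0,0,0,0,0,0.4,-1],[0,0,0,0,0,0.45,-1],[0,0,0,0,0,0.45,-1],[0,0,0,0,0,0.45,-1],[0,0,0,0,0,0.45,-1],[0,0,0,0,0,0.45,-1],[0,0,0,0,0,0.45,-1],[0,0,0,0,0,0.45,-1],[0,0,0,0,0,0.45,-1],[0,0,0,0,0,0.45,-1],[0,0,0,0,0,0.4,-1],[0,0,0,0,0,0.3,-1],[0,0,0,0,0,0.2,-1],[0,0,0,0,0,0.15,-1],[0,0,0,0,0,0.1,-1],[0,0,0,0,0,0,-1],[0,0,0,0,0,0,-1]]

```text
t: 30.2
tool_pos: [575.7, -30.2, 201.4]
orientation: [-3.141, -0.07, 0.0]
ft_force: [-0.3, -0.7, -4.5]
opening: 11.4
```

>>> play_rows:
  steps:
    - [[0,0,0,0,0,0,-1],[0,0,0,0,0,0,-1],[0,0,0,0,0,0,-1],[0,0,0,0,0,0,-1]]

```text
t: 30.7
tool_pos: [575.7, -30.2, 201.5]
orientation: [3.141, 0.07, 0.0]
ft_force: [0.4, 0.3, -3.0]
opening: 11.8
```

```bash
python3 - <<'E'
from h import *
w=cam("wrist","pics/w19.png");t=cam("top","pics/t19.png");s=cam("side","pics/s19.png")
crop(s["color"],180,90,150,130,5,"pics/s19c.png")
o=ctrl.get_obs();r=R.from_rotvec(o["orientation"]).as_matrix();print(o["t"],o["tool_pos"].round(1),o["opening"],o["ft_force"],r.round(4).tolist(),np.abs(o["qd"]).max())
a=np.radians(-.35);x=R.from_euler('z',a).as_matrix()@r[:,1]
y=np.cross([0,0,1],x)
for m in ([593.5,-500,0],[597.5,-500.4,0]): d=np.array(m)-o["tool_pos"];print(d@x,d@y)
E
```

```text
30.85 [575.7 -30.2 201.5] 11.87862002383052 [ 0.66233741 -0.00855013 -2.22767443] [[0.999, 0.0444, 0.0], [0.0444, -0.999, -0.0], [0.0, 0.0, -1.0]] 0.002477297543647959
470.095902639392 -0.20276059498378726
470.64872275324717 3.7789965442930042
```

View pics/w19.png

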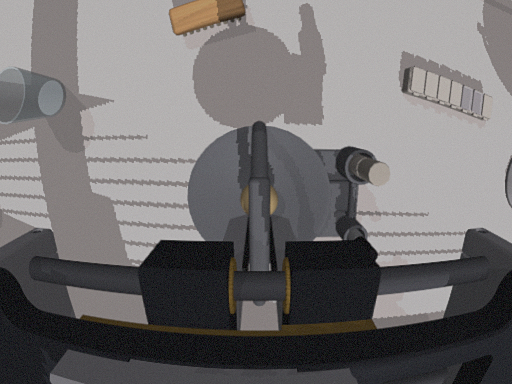

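View pics/t19.png

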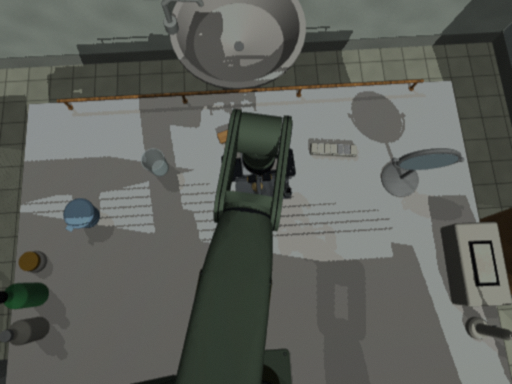

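View pics/s19c.png

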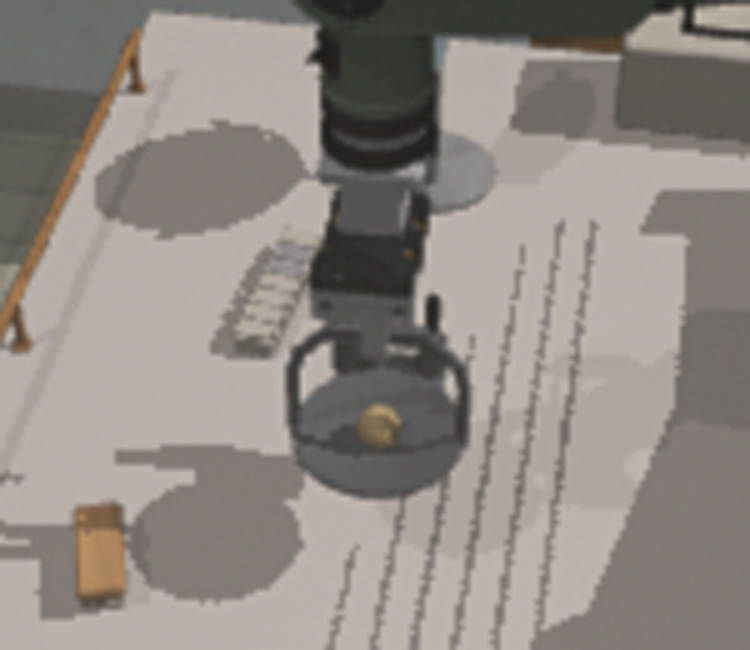

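```bash
python3 -c "
from cell import workorder
print(workorder.close_job())"
```

```text
the job is handed in; nothing more can be done
None
```

The caddy is loaded, turned to the mirror and held about 100 mm above the ledge. I handed the job in at t ≈ 31 s of the 72 s allowed; closing it gave no verdict.

**What I did:** I stood the pencil in the narrow cup, then the balm in the wide cup, and let each go at the bottom. I then pinched the bar, with the grip force set to 45 N while lifting, raised the caddy about 100 mm and turned it about 83° clockwise.

**Last checks:**
- **Level:** the tool was vertical, and the caddy sat in the fingers as it had when I gripped it.
- **Stillness:** joint speeds were close to zero.
- **Aim:** the mirror's foot is about 470 mm ahead and within 4 mm of the caddy's x line.
- **Soap:** the ball looked central in the dish. I judged this by eye from the pictures and did not measure it.
- **Sticks:** both were upright in their cups after release. At the end I could see the balm in its cup; the pencil was only partly in view.
- **Bystanders:** none that I could see had moved. The arm hid the denture brush and part of the nail brush in the last top view.

No check failed. The only disagreements were 1–2 mm between the fixed and wrist cameras, except about 5–7 mm for the narrow cup from the side view. For the cups I used the wrist camera.

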